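Tuck a seam strip under a lapped cover flap and hold it flat

TASK

A blue screwdriver was left standing in the screw hole of the metal bed, where the brass seam strip has to lie: first stand it handle up in the green tool cup and let it go. Then lay the strip on the bed and slide its front edge squarely under the blue lapped flap, without lifting the flap, until it is home at the stop inside. Finish while still holding the strip by its black rail and pressing it down flat on the bed with a steady push; leave the tape roll, the flux tin and the disk drive alone.

Things in the scene. Friction and masses are not known exactly. Their poses are not given: they have to be found in the camera images.
- bed: Fixed flat aluminium bed, 220 (x) x 150 (y) x 30 mm high; origin at the centre of its underside, its top face at z = 30 mm. The strip is slid along the bed's +x, towards the hinge, centred on y = 0. A blind screw hole, 6 mm wide, 26 mm deep, opens in the top face at x = -12, y = 0 mm.
- cover: Fixed frame on the bed, same origin and axes as the bed. Its blue flap, 130 mm wide in y, covers x = 20 to 100 mm, underside 7 mm above the bed's top face, hinged along y at x = 100, z = 42 mm. Blue cheeks 22 mm high flank it (inner faces y = +-68.5 mm, x = 15 to 110 mm). Under the flap a stop bar 6 mm high begins at x = 55 mm, across the whole width.
- flap_edge (a point): Middle of the front edge of the blue flap (x = 20 mm of the bed), 11 mm above the bed's top face when the flap is down; the edge turns up a little.
- flap (a joint): Flap angle, rad: 0 lying down, grows as its front edge lifts (80 mm from the hinge). It lies down by its own weight (0.25 kg) and lifts at a push of about 1.5 N.
- strip: Loose seam strip, about 0.13 kg: brass leaf 90 (x) x 100 (y) x 4 mm with a black grip rail along its rear edge; origin at the centre of the leaf's underside, x to the front edge (the one to be tucked), z up. The rail is 10 mm thick (x = -45 to -35 mm), 80 mm long in y, its top 42 mm above the underside. Home, 35 mm of leaf is under the flap.
- strip_front (a point): Middle of the lower front edge of the strip's leaf (x = 45 mm of the strip).
- strip_rail (a point): Point in the middle of the black rail, 28 mm above the leaf's underside and 40 mm behind the strip's origin: a good place to grip.
- driver: Loose blue screwdriver, 190 mm long, 85 g, standing tip down in the bed's screw hole, loosely: it may lean a few degrees. Its own +y axis runs from tip to handle end; the handle is the last 90 mm, about 25 mm thick, the blade 5 mm thick. Origin at half its length, 13 mm beside its centre line.
- driver_tip (a point): Tip of the screwdriver's blade, on its centre line.
- driver_handle (a point): Point on the screwdriver's centre line in the handle, 160 mm from the tip: a good place to grip.
- cup: Loose round green tool cup, 60 mm outside diameter (66 mm at its black rubber foot), 90 mm high, bore 54 mm wide, inner floor at 10 mm, 0.4 kg, standing upright, open at the top; origin at the centre of its underside.
- cup_mouth (a point): Centre of the cup's mouth, 90 mm above its underside.
- tape_black: Bystander: black tape roll lying flat, 60 mm diameter, 18 mm high; origin at its underside.
- flux_tin: Bystander: round flux tin with a yellow lid, 51 mm diameter, 20 mm high; origin at its underside.
- hard_drive: Bystander: grey disk drive 147 x 102 x 29 mm lying flat; origin at its underside.

How it is judged:
On the way, in this order (a step that is already met when the one before it is completed fails the run):
1. the screwdriver stands handle up in the cup, let go (horizontal distance between driver_tip and cup_mouth below 0.045 m and height (world z) of driver_tip below 0.04 m and angle between driver's own y axis and vertical below 0.8 rad and angle between cup's own z axis and vertical below 0.15 rad and contact force between the fingers and driver below 0.1 N), for 0.3 s.
2. the strip's front edge is tucked at least 25 mm under the flap (x of strip_front in the frame of bed above 0.045 m and z of strip_front in the frame of bed below 0.036 m and value of joint flap below 0.08 rad), for 0.2 s.
At the end, for the whole second after the job is handed in: Strip front 25 mm or more under the flap, within 17 mm of the centre line, square within 0.12 rad, tilt under 0.04 rad, within 2.5 mm of the bed, flap under 0.04 rad; fingers hold it (over 2 N), pressed on the bed with over 4 N; screwdriver handle up in the upright cup (x of strip_front in the frame of bed above 0.045 m and y of strip_front in the frame of bed between -0.017 and 0.017 m and z of strip_front in the frame of bed between 0.027 and 0.0325 m and angle between the x axis of strip and the x axis of bed, either way round below 0.12 rad and angle between strip's own z axis and vertical below 0.04 rad and value of joint flap below 0.04 rad and contact force between strip and bed above 4 N and contact force between the fingers and strip above 2 N and linear speed of strip below 0.01 m/s and horizontal distance between driver_tip and cup_mouth below 0.045 m and height (world z) of driver_tip below 0.04 m and angle between driver's own y axis and vertical below 0.8 rad and angle between cup's own z axis and vertical below 0.15 rad); the arm keeps its last pose, push and grip.
It fails at once if the flap is lifted by more than about 6 mm at its edge (value of joint flap above 0.08 rad).
It fails at once if a bystander (tape roll, flux tin, disk drive) is moved by more than 15 mm (distance of any of tape_black, flux_tin, hard_drive from where it was at the start of the episode above 0.015 m).
It also fails if it takes over 48 s, if anything falls off the work surface, if the arm or the gripper's body presses on something with over 40 N, if the wrist force passes 120 N, or if a joint passes its speed limit or range.

ROBOT

A 6-joint arm with a two-finger parallel gripper is mounted at the origin on a cart in front of the work surface, level with it; the furniture and walls round the work are solid. World frame = base frame: x ahead of the robot, y to its left, z up, the work surface at z = 0. Lengths are in m, angles in rad, forces in N, time in s.
With the tool pointing down it reaches from about 0.3 to 0.85 m from the base axis. Payload 4.2 kg.
Tool frame: the origin (TCP) lies at the very end of the fingers, on their centre line; the grasp point (between the pads) lies 19 mm behind it; z points along the fingers, y is the direction in which the jaws open and shut (so a half turn about z gives the same grasp; the last joint's range is limited). The gripper opens to 91 mm and grips with 3 to 60 N. Pads are 32 mm wide; open, the fingers measure 118 mm over their backs; the gripper's body (76 mm by 178 mm) begins 60 mm behind the grasp point.
Start: joints at [1.091, 0.32, 1.565, -0, 1.257, -0.02], TCP at [0.255, 0.515, 0.214] pointing down, gripper open.
Joint ranges: [-3.11, 3.11], [-0.84, 2.01], [0.21, 2.61], [-1.34, 4.49], [0.05, 2.63], [-2.56, 2.56]. Speed limits (rad/s): [2.57, 2.57, 3.14, 3.14, 3.14, 3.14].

INTERFACE

Orientations are given as a unit quaternion [w, x, y, z].
In Python, from rig import * gives the robot as it stands. The module is installed in compiled form; this text tells all that it offers.
- The arm moves only by the tool jog_arm, never from a script. Its arguments are lists of equal length, an entry for each row: "slide": the shift along the tool's x, y, z in mm, a list of three; "dr": the turn, a rotation vector about the tool's x, y, z in degrees, a list of three; "gripper": the finger opening in mm, from 0 to 91.2. In form: {"slide": [[dx, dy, dz], ...], "dr": [[rx, ry, rz], ...], "gripper": [gripper, ...]}. A call has exactly 10 rows; each row shifts and turns the commanded pose from where the row before left it, along the tool's axes as they then stand; what a row does not reach is not made up. A row lasts 1/8 s, in which the tool goes at most 62.5 mm and 10.7 degrees, less where a joint would pass 70% of its speed; a pose out of reach is approached as far as the arm can. A call is refused whole if a number of a shift passes 62.5 or a number of a turn 10.7, either way. A call with a gripper value outside its range is refused whole. The fingers move at their own pace and stop on an object; "newtons" is the grip in N (left out, the last holds). Time passes only in rows, so rows that do not move let the fingers close, or fill a call up. It gives the time, the measured TCP pose, the force and the opening at its end, in the units of the state.
- state(): the state, without advancing time (a new reading comes with each control period).
- grab_frame(name): name is "side" or "top"; returns a dict with "image" (420x560x3 uint8, red, green, blue), "z_map" (420x560 float32, m along the optical axis (not along the pixel's ray), 0 where there is no reading), "fx", "fy", "cx", "cy" (pixels), "k1" (the pictures are not rectified: a ray, as slopes to the right and down, at radius r is drawn at 1 + k1 r^2 times it, then the intrinsics apply), "rvec" (rotation vector, rad) and "tvec" (3), from world to camera coordinates, as OpenCV has them. Camera axes: x right, y down, z forward; pixel columns grow to the right and rows downward; lengths in m; the calibration is good to about 2 mm. A picture is of the moment at which its call begins.
- finish_job(): hands the job in, once; it reports no verdict.
Trained networks look in the newest picture that a camera, given by its name, has taken for a name from the list of things; names that differ only in an ending like _2 or _b are one class to them, and where a whole thing is asked for, a point or a joint stands for the part that bears it (a point fixed in the world has none). Each returns a list of dicts, best first, with "conf" (0 to 1); they miss things now and then, are a little off and sometimes report something else, mostly with a low value. They report only what shows in the picture. A call takes as long as a camera call.
- spot_in(thing, camera): "location" ([x, y, z] in m, in the coordinates of the camera as it stood for that picture, good to about 4 mm: the middle of the surface that is visible of it).
- silhouettes(thing, camera): "pixels" (420x560 bool, what is visible of it).
- tip_of(thing, camera): "location" ([x, y, z] in m, in the coordinates of the camera as it stood for that picture, good to about 4 mm: a listed point, or the origin of a listed thing).
The state is a dict: "clock": time; "joints": joint angles; "joint_vel": joint speeds; "joint_efforts": joint torques, N m; "eef_pos": TCP position; "tcp_rot": TCP orientation; "force": force on the tool from outside, world axes, zero at the start; "wrist_torque": the same for the moment, N m; "width": finger opening in m.
Only numpy, scipy, OpenCV 4.12 (cv2) and the standard library are available. Lean on these libraries where they do the work, as an engineer would, in place of code of your own. Each camera call takes 0.05 s, during which the arm holds its last target. There are 200 camera calls.

## Working session

There is one attempt and no reset: what is moved stays moved. The work goes in short steps, Python scripts to look and compute and a tool call to move; the robot and the scene stay as the last step left them, time stands still between calls to the robot, and variables do not carry over. Pictures are saved under pics/ and viewed, about 8 in all and at most 12, crops included, and the job is handed in when it is done.

Besides the shell and the picture viewer there is one more tool, called by a JSON object that holds its "op" and its "data", one argument or row to a line. jog_arm: Moves the arm, as the interface text tells. Its arguments: {"type":"object","properties":{"slide":{"type":"array"},"dr":{"type":"array"},"gripper":{"type":"array"},"newtons":{"type":"number"}},"required":["slide","dr","gripper"]}

```bash
mkdir -p pics; cat > h.py <<'E'
from rig import *
import numpy as np, cv2
from scipy.spatial.transform import Rotation as R
np.set_printoptions(precision=4,suppress=True)
def world(p,f):
    M=R.from_rotvec(np.ravel(f["rvec"])).as_matrix()
    return (np.atleast_2d(p)-np.ravel(f["tvec"]))@M
def pix2w(f,mask):
    v,u=np.nonzero(mask&(f["z_map"]>0)); z=f["z_map"][v,u]
    x=(u-f["cx"])/f["fx"]; y=(v-f["cy"])/f["fy"]; a,b=x.copy(),y.copy()
    for _ in range(8):
        s=1+f["k1"]*(a*a+b*b); a,b=x/s,y/s
    return world(np.c_[a*z,b*z,z],f)
def save(f,n): cv2.imwrite("pics/"+n,f["image"][:,:,::-1])
def find(things,cam,f,fn):
    for t in things:
        print(cam,t,[(round(d["conf"],2),world(d["location"],f)[0].round(4)) for d in fn(t,cam)[:2]])
E
cat > a.py <<'E'
from h import *
fs={}
for c in("side","top"):
    f=grab_frame(c); fs[c]=f
    find(["bed","cover","flap_edge","strip","strip_front","strip_rail","driver","driver_tip","driver_handle","cup","cup_mouth","tape_black","flux_tin","hard_drive"],c,f,tip_of)
    print("campos",world([0,0,0],f))
cv2.imwrite("pics/a.png",cv2.resize(np.vstack([fs["side"]["image"],fs["top"]["image"]])[:,:,::-1],(400,600)) ) 
save(fs["side"],"s.png");save(fs["top"],"t.png")
print(state())
E
python3 a.py
```

```text
side bed [(0.89, array([ 0.5166, -0.043 ,  0.0035])), (0.7, array([ 0.4758,  0.5153, -0.0009]))]
side cover [(0.82, array([ 0.5137, -0.0378,  0.0023]))]
side flap_edge [(0.65, array([ 0.5124, -0.0218,  0.0432]))]
side strip [(0.54, array([ 0.5133, -0.3488, -0.0002]))]
side strip_front [(0.72, array([ 0.5269, -0.3069,  0.002 ]))]
side strip_rail [(0.74, array([0.4404, 0.337 , 0.0015])), (0.71, array([ 0.5032, -0.3844,  0.025 ]))]
side driver [(0.53, array([ 0.503 , -0.0587,  0.0965])), (0.35, array([ 0.5238, -0.3038,  0.0016]))]
side driver_tip []
side driver_handle [(0.46, array([ 0.5152, -0.0576,  0.1641]))]
side cup [(0.81, array([0.4421, 0.3396, 0.0004]))]
side cup_mouth [(0.57, array([0.4457, 0.3384, 0.0874]))]
side tape_black [(0.58, array([ 0.674 , -0.2626,  0.0013]))]
side flux_tin [(0.47, array([ 0.3736, -0.1946, -0.0005]))]
side hard_drive [(0.7, array([ 0.476 ,  0.5171, -0.0029]))]
campos [[-0.4264  1.0283  0.8356]]
top bed []
top cover [(0.73, array([0.4422, 0.3419, 0.0901])), (0.64, array([ 0.5208, -0.034 , -0.0013]))]
top flap_edge [(0.81, array([ 0.5118, -0.0191,  0.037
[... 622 characters left out ...]
, array([ 0.5177, -0.0523,  0.0062]))]
top flux_tin [(0.7, array([ 0.3731, -0.1838,  0.0027]))]
top hard_drive [(0.77, array([0.4782, 0.5228, 0.0008])), (0.55, array([ 0.506 , -0.3849,  0.0285]))]
campos [[0.2845 0.0905 1.3399]]
{'clock': 1.5, 'joints': array([ 1.091 ,  0.3196,  1.5645, -0.    ,  1.2574, -0.02  ]), 'joint_vel': array([-0.0005,  0.0004,  0.0005, -0.0016,  0.0006, -0.0005]), 'joint_efforts': array([  0.0003, -41.2348, -23.2225,   0.0728,   0.0377,  -0.    ]), 'eef_pos': array([0.2552, 0.5153, 0.214 ]), 'tcp_rot': array([0.    , 0.2279, 0.9737, 0.0001]), 'force': array([-0.5185, -0.5777, -0.1282]), 'wrist_torque': array([ 0.0144, -0.016 , -0.0015]), 'width': 0.0909089597388348}
```

View pics/s.png

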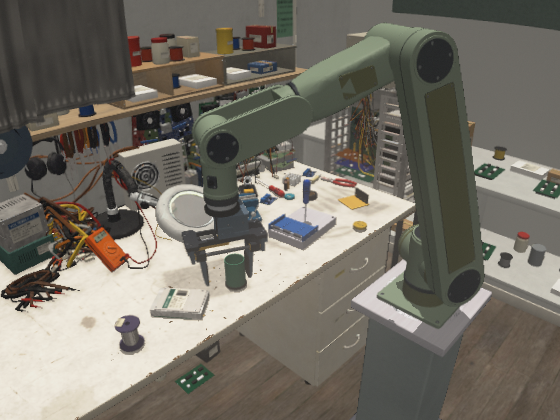

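View pics/t.png

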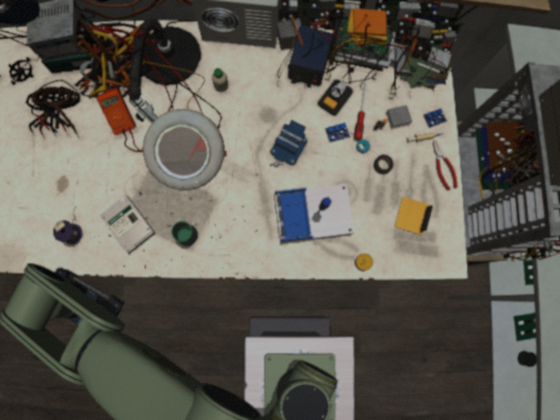

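```bash
cat > b.py <<'E'
from h import *
f=grab_frame("top"); g=grab_frame("side")
P=pix2w(f,np.ones((420,560),bool)); np.save("P.npy",P); Q=pix2w(g,np.ones((420,560),bool)); np.save("Q.npy",Q)
def rect(S,n):
    r=cv2.minAreaRect(S[:,:2].astype(np.float32)*1000); print(n,len(S),r, "zmed",np.median(S[:,2]))
reg=lambda P,x0,x1,y0,y1,z0,z1:P[(P[:,0]>x0)&(P[:,0]<x1)&(P[:,1]>y0)&(P[:,1]<y1)&(P[:,2]>z0)&(P[:,2]<z1)]
for n,A in(("top",P),("side",Q)):
    rect(reg(A,.38,.66,-.2,.14,.02,.034),n+" bedtop")
    rect(reg(A,.38,.66,-.2,.14,.036,.044),n+" flap")
    rect(reg(A,.38,.66,-.2,.14,.049,.056),n+" cheeks")
    rect(reg(A,.4,.62,-.46,-.25,.035,.048),n+" railtop")
    rect(reg(A,.4,.62,-.46,-.25,.001,.012),n+" leaf")
    rect(reg(A,.38,.52,.27,.41,.08,.1),n+" cup")
    for z in(.105,.125,.145,.165,.185,.205):
        S=reg(A,.44,.6,-.14,.04,z,z+.02); print(n,"driver",z,len(S),S.mean(0) if len(S) else "")
E
python3 b.py
```

```text
top bedtop 1956 ((479.2471008300781, -58.694305419921875), (231.61488342285156, 249.5653533935547), 8.180031776428223) zmed 0.02965203063514489
top flap 986 ((516.0634155273438, -38.18126678466797), (146.21737670898438, 213.49168395996094), 8.666775703430176) zmed 0.04094936669897033
top cheeks 143 ((545.1392211914062, 28.197433471679688), (221.73870849609375, 92.69242858886719), 7.525871753692627) zmed 0.051806516642420294
top railtop 101 ((503.1623840332031, -382.87322998046875), (12.497535705566406, 81.67381286621094), 72.3008041381836) zmed 0.04123717241629697
top leaf 1806 ((510.4285583496094, -355.1053466796875), (219.19448852539062, 209.60098266601562), 0.0320124477148056) zmed 0.0030526383920642763
top cup 89 ((447.5367431640625, 340.9747314453125), (57.58334732055664, 56.11625289916992), 1.9044488668441772) zmed 0.08881297681687812
top driver 0.105 11 [ 0.5127 -0.0506  0.1159]
top driver 0.125 4 [ 0.5152 -0.0479  0.1277]
top driver 0.145 15 [ 0.5102 -0.0517  0.154 ]
top driver 0.165 23 [ 0.5142 -0.0502  0.1743]
top driver 0.185 67 [ 0.5185 -0.0567  0.1924]
top driver 0.205 0
[... 410 characters left out ...]
 0.05226340665016288
side railtop 44 ((501.7220764160156, -383.8247985839844), (13.923503875732422, 83.47266387939453), 72.1824951171875) zmed 0.04214295721160949
side leaf 809 ((510.08453369140625, -354.91326904296875), (209.53997802734375, 219.93698120117188), 89.94208526611328) zmed 0.0034593735950650766
side cup 139 ((446.3588562011719, 340.1640930175781), (56.79032897949219, 61.33503723144531), 45.0164909362793) zmed 0.08741200381868024
side driver 0.105 27 [ 0.5133 -0.0531  0.1157]
side driver 0.125 28 [ 0.5125 -0.0539  0.135 ]
side driver 0.145 36 [ 0.5113 -0.0521  0.1555]
side driver 0.165 41 [ 0.5107 -0.0542  0.1752]
side driver 0.185 29 [ 0.5124 -0.0558  0.1912]
side driver 0.205 0
```

```bash
cat > c.py <<'E'
from h import *
P=np.vstack([np.load("P.npy"),np.load("Q.npy")]); 
def comp(z0,z1,x0,y0,n,k=3,h=.004):
    S=P[(P[:,2]>z0)&(P[:,2]<z1)]; m=np.zeros((110,110),np.uint8)
    ij=np.floor((S[:,:2]-[x0,y0])/h).astype(int); ok=((ij>=0)&(ij<110)).all(1)
    m[ij[ok,0],ij[ok,1]]=1; m=cv2.morphologyEx(m,cv2.MORPH_CLOSE,np.ones((3,3)));m=cv2.morphologyEx(m,cv2.MORPH_OPEN,np.ones((k,k)))
    c,l,st,_=cv2.connectedComponentsWithStats(m)
    b=1+np.argmax(st[1:,4]); lab=np.zeros(len(S),int); lab[ok]=l[ij[ok,0],ij[ok,1]]
    r=cv2.minAreaRect(S[lab==b][:,:2].astype(np.float32)*1000); print(n,r); print(cv2.boxPoints(r))
comp(.024,.06,.3,-.25,"bed"); comp(.024,.035,.3,-.25,"bedtop");comp(.036,.045,.3,-.25,"flap"); comp(.0015,.012,.35,-.5,"leaf",9)
E
python3 c.py
```

```text
bed ((513.9780883789062, -40.164634704589844), (158.52264404296875, 226.22427368164062), 7.895290851593018)
[[ 419.9307   60.9877]
 [ 451.0055 -163.0921]
 [ 608.0255 -141.317 ]
 [ 576.9507   82.7629]]
bedtop ((513.578369140625, -40.34507751464844), (158.42942810058594, 225.80718994140625), 8.180031776428223)
[[ 419.1052   60.1388]
 [ 451.234  -163.371 ]
 [ 608.0515 -140.829 ]
 [ 575.9227   82.6808]]
flap ((505.218017578125, 22.375587463378906), (153.65963745117188, 92.3297119140625), 8.163037300109863)
[[422.6117  57.1636]
 [435.7216 -34.2306]
 [587.8243 -12.4124]
 [574.7145  78.9818]]
leaf ((569.9998168945312, -280.13250732421875), (439.5185852050781, 439.8480529785156), 89.99724578857422)
[[ 350.0652 -499.8812]
 [ 789.9133 -499.9023]
 [ 789.9344  -60.3838]
 [ 350.0864  -60.3627]]
```

```bash
python3 -c "
import cv2
t=cv2.imread('pics/t.png')[150:290,240:460];s=cv2.imread('pics/s.png')[170:260,250:390]
cv2.imwrite('pics/c.png',cv2.resize(t,(792,504),interpolation=cv2.INTER_CUBIC))"
```

```text
(no output)
```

View pics/c.png

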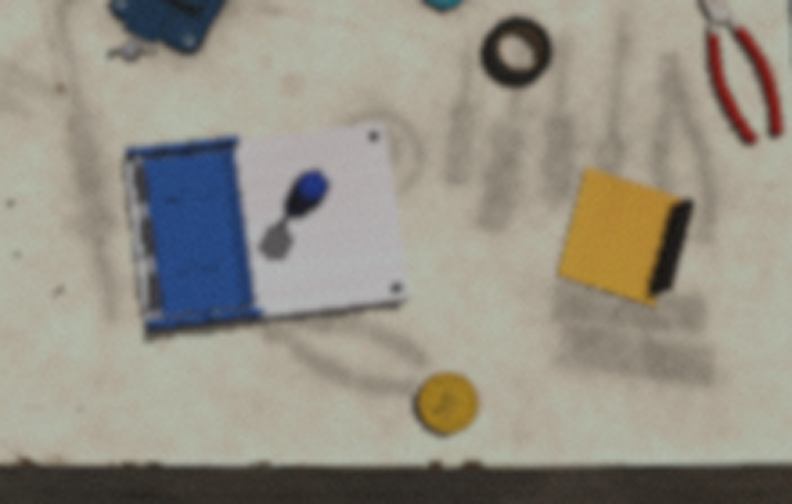

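```bash
cat > p.py <<'E'
import sys
from h import *
# usage: p.py x y z yaw n  -> n equal rows (tool y at yaw deg, pointing down)
def plan(x,y,z,yaw,n,s=None):
    s=s or state(); q=s["tcp_rot"]; R0=R.from_quat([q[1],q[2],q[3],q[0]])
    a=np.radians(yaw); Y=np.array([np.cos(a),np.sin(a),0]); Z=np.array([0,0,-1.]); X=np.cross(Y,Z)
    R1=R.from_matrix(np.c_[X,Y,Z]); rv=(R0.inv()*R1).as_rotvec()/n
    d=(np.array([x,y,z])-s["eef_pos"])*1000/n; Rk=R0; out=[]
    for i in range(n):
        out.append(Rk.inv().apply(d).round(1).tolist()); Rk=Rk*R.from_rotvec(rv)
    print("pos",s["eef_pos"],"dr",np.degrees(rv).round(2).tolist(),"force",s["force"],"w",s["width"],"t",s["clock"]); print(out)
if __name__=="__main__": plan(*map(float,sys.argv[1:5]),int(sys.argv[5]))
E
python3 p.py .516 -.057 .24 98 10
```

```text
pos [0.2552 0.5153 0.214 ] dr [0.0, -0.0, -3.43] force [-0.5928 -0.1045 -0.0041] w 0.09097428068703009 t 1.6
[[-48.8, -39.7, -2.6], [-46.3, -42.6, -2.6], [-43.7, -45.3, -2.6], [-40.9, -47.8, -2.6], [-37.9, -50.2, -2.6], [-34.9, -52.3, -2.6], [-31.7, -54.3, -2.6], [-28.4, -56.1, -2.6], [-25.0, -57.7, -2.6], [-21.4, -59.1, -2.6]]
```

{"op": "jog_arm", "data": {
  "slide": [
    [-48.8, -39.7, -5],
    [-46.3, -42.6, -5],
    [-43.7, -45.3, -5],
    [-40.9, -47.8, -5],
    [-37.9, -50.2, -5],
    [-34.9, -52.3, 0],
    [-31.7, -54.3, 0],
    [-28.4, -56.1, 0],
    [-25, -57.7, 0],
    [-21.4, -59.1, 0]
  ],
  "dr": [
    [0, 0, -3.43],
    [0, 0, -3.43],
    [0, 0, -3.43],
    [0, 0, -3.43],
    [0, 0, -3.43],
    [0, 0, -3.43],
    [0, 0, -3.43],
    [0, 0, -3.43],
    [0, 0, -3.43],
    [0, 0, -3.43]
  ],
  "gripper": [91, 91, 91, 91, 91, 91, 91, 91, 91, 91]
}}

```text
clock: 2.85
eef_pos: [0.5145, -0.0546, 0.239]
tcp_rot: [0.001, -0.07, 0.998, 0.0]
force: [0.2, 1.4, -0.6]
width: 0.0909
```

```bash
python3 p.py .516 -.057 .147 98 5
```

```text
pos [ 0.5145 -0.0546  0.239 ] dr [0.0, 0.01, 0.01] force [ 0.2375  1.3583 -0.6348] w 0.09089664578842571 t 2.85
[[-0.2, -0.5, 18.4], [-0.2, -0.5, 18.4], [-0.2, -0.5, 18.4], [-0.2, -0.5, 18.4], [-0.2, -0.5, 18.4]]
```

{"op": "jog_arm", "data": {
  "slide": [
    [0, 0, 18.5],
    [0, 0, 18.5],
    [0, 0, 18.5],
    [0, 0, 18.5],
    [0, 0, 18.5],
    [0, 0, 0],
    [0, 0, 0],
    [0, 0, 0],
    [0, 0, 0],
    [0, 0, 0]
  ],
  "dr": [
    [0, 0, 0],
    [0, 0, 0],
    [0, 0, 0],
    [0, 0, 0],
    [0, 0, 0],
    [0, 0, 0],
    [0, 0, 0],
    [0, 0, 0],
    [0, 0, 0],
    [0, 0, 0]
  ],
  "gripper": [91, 91, 91, 91, 91, 10, 10, 10, 10, 10],
  "newtons": 25
}}

```text
clock: 4.1
eef_pos: [0.514, -0.0526, 0.1465]
tcp_rot: [0.0, -0.069, 0.998, -0.0]
force: [0.3, 0.1, -0.3]
width: 0.0441
```

```bash
cat >> a.py <<'E'
E
python3 - <<'E'
from h import *
print(state()["width"],state()["eef_pos"],state()["force"])
f=grab_frame("side");find(["driver","driver_handle","driver_tip"],"side",f,tip_of)
im=f["image"][150:270,220:380];cv2.imwrite("pics/d.png",cv2.resize(im,(800,600),interpolation=cv2.INTER_CUBIC)[:,:,::-1])
E
```

```text
0.04406926376860667 [ 0.514  -0.0526  0.1465] [ 0.297   0.0701 -0.2793]
side driver [(0.54, array([ 0.5047, -0.0618,  0.0924]))]
side driver_handle [(0.63, array([ 0.5185, -0.0594,  0.1635]))]
side driver_tip []
```

View pics/d.png

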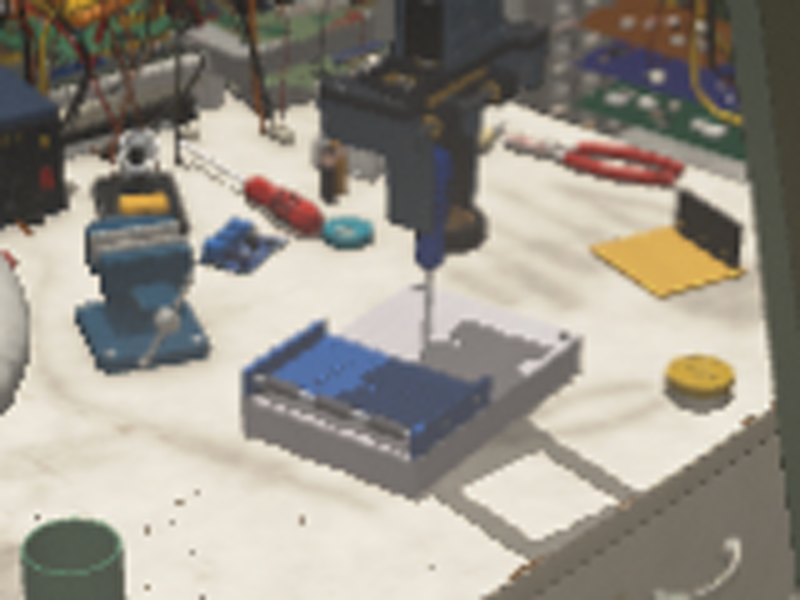

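{"op": "jog_arm", "data": {
  "slide": [
    [0, 0, 0],
    [0, 0, 0],
    [0, 0, 0],
    [0, 0, -10],
    [0, 0, -17],
    [0, 0, -17],
    [0, 0, -17],
    [0, 0, -17],
    [0, 0, -17],
    [0, 0, -17]
  ],
  "dr": [
    [0, 0, 0],
    [0, 0, 0],
    [0, 0, 0],
    [0, 0, 0],
    [0, 0, 0],
    [0, 0, 0],
    [0, 0, 0],
    [0, 0, 0],
    [0, 0, 0],
    [0, 0, 0]
  ],
  "gripper": [10, 10, 10, 10, 10, 10, 10, 10, 10, 10]
}}

```text
clock: 5.55
eef_pos: [0.5137, -0.0526, 0.2593]
tcp_rot: [0.0, -0.069, 0.998, -0.0]
force: [-0.1, -0.7, -0.3]
width: 0.0254
```

```bash
python3 p.py .447 .341 .265 98 10
```

```text
pos [ 0.5137 -0.0526  0.2593] dr [-0.0, 0.0, -0.0] force [-0.0811 -0.7178 -0.297 ] w 0.025358392104267147 t 5.55
[[1.2, 39.9, -0.6], [1.2, 39.9, -0.6], [1.2, 39.9, -0.6], [1.1, 39.9, -0.6], [1.1, 39.9, -0.6], [1.1, 39.9, -0.6], [1.1, 39.9, -0.6], [1.1, 39.9, -0.6], [1.1, 39.9, -0.6], [1.1, 39.9, -0.6]]
```

{"op": "jog_arm", "data": {
  "slide": [
    [1, 25, -1],
    [1, 45, -1],
    [1, 50, -1],
    [1, 50, 0],
    [1, 50, 0],
    [1, 50, 0],
    [1, 50, 0],
    [1, 45, 0],
    [2, 34, 0],
    [0, 0, 0]
  ],
  "dr": [
    [0, 0, 0],
    [0, 0, 0],
    [0, 0, 0],
    [0, 0, 0],
    [0, 0, 0],
    [0, 0, 0],
    [0, 0, 0],
    [0, 0, 0],
    [0, 0, 0],
    [0, 0, 0]
  ],
  "gripper": [10, 10, 10, 10, 10, 10, 10, 10, 10, 10]
}}

```text
clock: 6.8
eef_pos: [0.4481, 0.3431, 0.2613]
tcp_rot: [-0.0, -0.071, 0.997, 0.0]
force: [-0.2, -0.7, -0.4]
width: 0.0253
```

```bash
cat > d.py <<'E'
from h import *
s=state();print(s["width"],s["eef_pos"],s["force"])
fs=[]
for c in("side","top"):
    f=grab_frame(c);fs.append(f);find(["driver","driver_handle","driver_tip","cup_mouth","cup"],c,f,tip_of)
a=fs[0]["image"][150:330,130:330];b=fs[1]["image"][160:290,120:260]
cv2.imwrite("pics/e.png",np.hstack([cv2.resize(a,(400,400)),cv2.resize(b,(400,400))])[:,:,::-1])
E
python3 d.py
```

```text
0.02527493605047135 [0.4481 0.3431 0.2613] [-0.1656 -0.7435 -0.3525]
side driver [(0.46, array([0.4391, 0.3417, 0.2105]))]
side driver_handle [(0.51, array([0.451 , 0.3423, 0.2751]))]
side driver_tip [(0.76, array([0.4504, 0.3405, 0.117 ]))]
side cup_mouth [(0.97, array([0.4472, 0.3408, 0.0904]))]
side cup [(0.97, array([0.4427, 0.3359, 0.0001]))]
top driver []
top driver_handle []
top driver_tip [(0.54, array([ 0.6787, -0.2588, -0.003 ]))]
top cup_mouth [(0.45, array([0.4452, 0.343 , 0.0917]))]
top cup [(0.47, array([0.451 , 0.3436, 0.0002]))]
```

View pics/e.png

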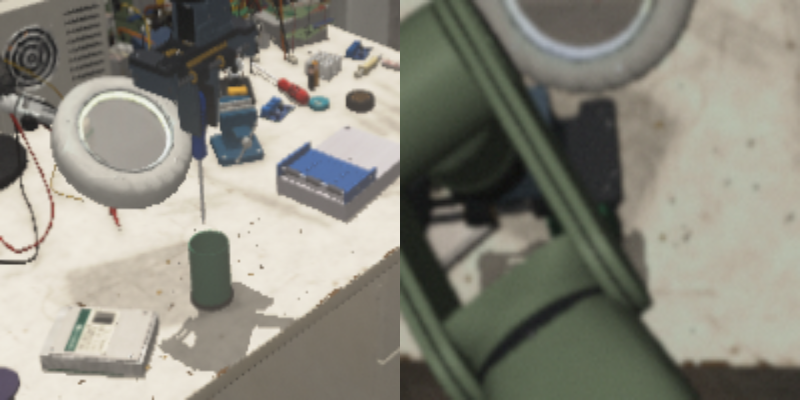

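```bash
python3 - <<'E'
from h import *
P=np.vstack([np.load("P.npy"),np.load("Q.npy")])
S=P[(P[:,0]>.47)&(P[:,0]<.8)&(P[:,1]>.2)&(P[:,1]<.47)&(P[:,2]>.06)&(P[:,2]<.5)]
print(len(S),S.min(0),np.percentile(S,[1,5,50,95],axis=0))
E
```

```text
8597 [0.47   0.2145 0.0608] [[0.5574 0.2275 0.1182]
 [0.5757 0.2475 0.1401]
 [0.6694 0.3494 0.1813]
 [0.7628 0.4464 0.2282]]
```

{"op": "jog_arm", "data": {
  "slide": [
    [-1, -2, 10],
    [0, 0, 16],
    [0, 0, 16],
    [0, 0, 16],
    [0, 0, 16],
    [0, 0, 14],
    [0, 0, 10],
    [0, 0, 5],
    [0, 0, 0],
    [0, 0, 0]
  ],
  "dr": [
    [0, 0, 0],
    [0, 0, 0],
    [0, 0, 0],
    [0, 0, 0],
    [0, 0, 0],
    [0, 0, 0],
    [0, 0, 0],
    [0, 0, 0],
    [0, 0, 0],
    [0, 0, 0]
  ],
  "gripper": [10, 10, 10, 10, 10, 10, 10, 10, 10, 10]
}}

```text
clock: 8.65
eef_pos: [0.4503, 0.3396, 0.1588]
tcp_rot: [0.001, -0.069, 0.998, 0.0]
force: [0.6, -0.3, -1.6]
width: 0.0253
```

```bash
python3 - <<'E'
from h import *
s=state();print(s["width"],s["eef_pos"],s["force"])
c="side";f=grab_frame(c);find(["driver","driver_handle","driver_tip","cup_mouth","cup"],c,f,tip_of)
E
```

```text
0.025329181070023042 [0.4503 0.3396 0.1588] [ 0.6451 -0.2878 -1.5579]
side driver [(0.41, array([0.4396, 0.3346, 0.1074])), (0.23, array([ 0.6731, -0.2642,  0.0017]))]
side driver_handle [(0.55, array([0.4534, 0.3387, 0.1759]))]
side driver_tip []
side cup_mouth [(0.93, array([0.4445, 0.3381, 0.0915]))]
side cup [(0.86, array([ 0.4413,  0.3334, -0.0002]))]
```

{"op": "jog_arm", "data": {
  "slide": [
    [0, 0, 3],
    [0, 0, 0],
    [0, 0, 0],
    [0, 0, 0],
    [0, 0, 0],
    [0, 0, 0],
    [0, 0, 0],
    [0, 0, 0],
    [0, 0, 0],
    [0, 0, -5]
  ],
  "dr": [
    [0, 0, 0],
    [0, 0, 0],
    [0, 0, 0],
    [0, 0, 0],
    [0, 0, 0],
    [0, 0, 0],
    [0, 0, 0],
    [0, 0, 0],
    [0, 0, 0],
    [0, 0, 0]
  ],
  "gripper": [10, 10, 30, 40, 55, 70, 85, 91, 91, 91]
}}

```text
clock: 10.2
eef_pos: [0.4497, 0.3392, 0.16]
tcp_rot: [-0.0, -0.069, 0.998, -0.0]
force: [-0.0, -0.4, -0.3]
width: 0.0909
```

{"op": "jog_arm", "data": {
  "slide": [
    [0, 0, -8],
    [0, 0, -12],
    [0, 0, -15],
    [0, 0, -15],
    [0, 0, -15],
    [0, 0, -15],
    [0, 0, -15],
    [0, 0, -15],
    [0, 0, 0],
    [0, 0, 0]
  ],
  "dr": [
    [0, 0, 0],
    [0, 0, 0],
    [0, 0, 0],
    [0, 0, 0],
    [0, 0, 0],
    [0, 0, 0],
    [0, 0, 0],
    [0, 0, 0],
    [0, 0, 0],
    [0, 0, 0]
  ],
  "gripper": [91, 91, 91, 91, 91, 91, 91, 91, 91, 91]
}}

```text
clock: 11.45
eef_pos: [0.4498, 0.3392, 0.2697]
tcp_rot: [-0.0, -0.069, 0.998, -0.0]
force: [0.6, -0.8, -0.6]
width: 0.0911
```

```bash
sed -i 's/e.png/f.png/' d.py; python3 d.py; python3 p.py .503 -.383 .27 72.2 14
```

```text
0.09105367047599915 [0.4498 0.3392 0.2697] [ 0.6479 -0.7832 -0.5796]
side driver [(0.68, array([0.4518, 0.3157, 0.0908]))]
side driver_handle [(0.65, array([0.4896, 0.2975, 0.1433]))]
side driver_tip []
side cup_mouth [(0.68, array([0.4467, 0.3398, 0.0934]))]
side cup [(0.75, array([ 0.4425,  0.3375, -0.0024]))]
top driver []
top driver_handle [(0.6, array([0.4904, 0.2978, 0.1453])), (0.45, array([ 0.4783,  0.525 , -0.0012]))]
top driver_tip []
top cup_mouth [(0.59, array([ 0.4505,  0.3436, -0.0022])), (0.47, array([0.4439, 0.3421, 0.0922]))]
top cup [(0.63, array([ 0.4516,  0.3406, -0.0023]))]
pos [0.45   0.3394 0.2702] dr [0.0, 0.0, 1.84] force [0.1068 0.0014 0.7101] w 0.09094942999074299 t 12.05
[[3.4, -51.6, 0.0], [1.7, -51.7, 0.0], [0.1, -51.7, 0.0], [-1.6, -51.7, 0.0], [-3.2, -51.6, 0.0], [-4.9, -51.5, 0.0], [-6.6, -51.3, 0.0], [-8.2, -51.1, 0.0], [-9.8, -50.8, 0.0], [-11.5, -50.5, 0.0], [-13.1, -50.1, 0.0], [-14.7, -49.6, 0.0], [-16.3, -49.1, 0.0], [-17.8, -48.6, 0.0]]
```

View pics/f.png

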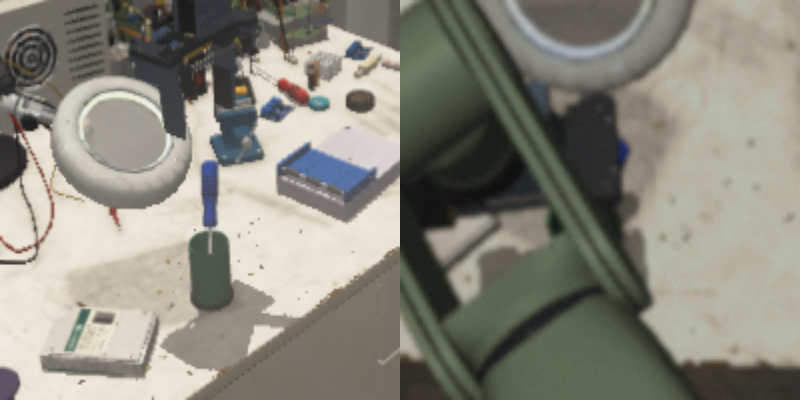

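{"op": "jog_arm", "data": {
  "slide": [
    [3.4, -40, 0],
    [1.7, -51.7, 0],
    [0.1, -51.7, 0],
    [-1.6, -51.7, 0],
    [-3.2, -51.6, 0],
    [-4.9, -51.5, 0],
    [-6.6, -51.3, 0],
    [-8.2, -51.1, 0],
    [-9.8, -50.8, 0],
    [-11.5, -50.5, 0]
  ],
  "dr": [
    [0, 0, 1.84],
    [0, 0, 1.84],
    [0, 0, 1.84],
    [0, 0, 1.84],
    [0, 0, 1.84],
    [0, 0, 1.84],
    [0, 0, 1.84],
    [0, 0, 1.84],
    [0, 0, 1.84],
    [0, 0, 1.84]
  ],
  "gripper": [91, 91, 91, 91, 91, 91, 91, 91, 91, 91]
}}

```text
clock: 13.3
eef_pos: [0.4862, -0.1668, 0.2704]
tcp_rot: [0.0, 0.092, 0.996, 0.0]
force: [1.7, -0.4, -0.2]
width: 0.0907
```

```bash
python3 p.py .503 -.383 .10 72.2 6
```

```text
pos [ 0.4862 -0.1668  0.2704] dr [0.0, 0.01, 1.21] force [ 1.7135 -0.375  -0.1705] w 0.09072154077470443 t 13.3
[[-9.3, -34.9, 28.4], [-10.0, -34.7, 28.4], [-10.8, -34.5, 28.4], [-11.5, -34.3, 28.4], [-12.2, -34.0, 28.4], [-13.0, -33.7, 28.4]]
```

{"op": "jog_arm", "data": {
  "slide": [
    [-9.3, -34.9, 25],
    [-10, -34.7, 25],
    [-10.8, -34.5, 25],
    [-11.5, -34.3, 25],
    [-12.2, -34, 25],
    [-13, -33.7, 25],
    [0, 0, 20],
    [0, 0, 10],
    [0, 0, 0],
    [0, 0, 0]
  ],
  "dr": [
    [0, 0, 1.2],
    [0, 0, 1.2],
    [0, 0, 1.2],
    [0, 0, 1.2],
    [0, 0, 1.2],
    [0, 0, 1.2],
    [0, 0, 0],
    [0, 0, 0],
    [0, 0, 0],
    [0, 0, 0]
  ],
  "gripper": [91, 91, 91, 91, 91, 91, 80, 70, 60, 60]
}}

```text
clock: 14.55
eef_pos: [0.504, -0.3812, 0.0913]
tcp_rot: [0.001, 0.153, 0.988, -0.0]
force: [0.1, 0.5, -0.2]
width: 0.0601
```

```bash
python3 p.py .503 -.383 .012 72.2 5; python3 - <<'E'
from h import *
f=grab_frame("side"); find(["strip_rail","strip_front"],"side",f,tip_of)
im=f["image"][150:240,290:420];cv2.imwrite("pics/g.png",cv2.resize(im,(780,540),interpolation=cv2.INTER_CUBIC)[:,:,::-1])
E
```

```text
pos [ 0.504  -0.3812  0.0913] dr [-0.01, 0.02, 0.04] force [ 0.0536  0.4657 -0.2064] w 0.060104897500686365 t 14.55
[[0.1, -0.4, 15.9], [0.1, -0.4, 15.9], [0.1, -0.4, 15.9], [0.1, -0.4, 15.9], [0.1, -0.4, 15.9]]
side strip_rail [(0.61, array([ 0.5006, -0.387 ,  0.028 ]))]
side strip_front [(0.56, array([ 0.5273, -0.3075,  0.0014]))]
```

View pics/g.png

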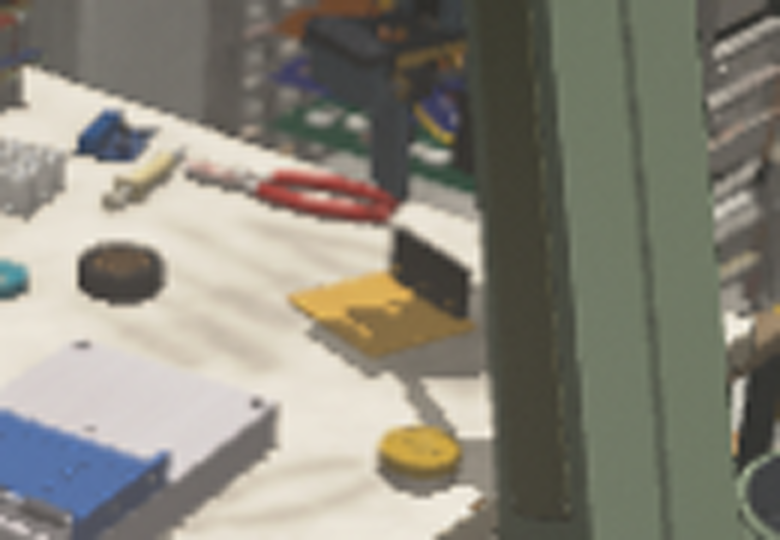

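{"op": "jog_arm", "data": {
  "slide": [
    [0, -1, 16],
    [0, -1, 18],
    [0, 0, 18],
    [0, 0, 16],
    [0, 0, 8],
    [0, 0, 4],
    [0, 0, 0],
    [0, 0, 0],
    [0, 0, 0],
    [0, 0, 0]
  ],
  "dr": [
    [0, 0, 0],
    [0, 0, 0],
    [0, 0, 0],
    [0, 0, 0],
    [0, 0, 0],
    [0, 0, 0],
    [0, 0, 0],
    [0, 0, 0],
    [0, 0, 0],
    [0, 0, 0]
  ],
  "gripper": [60, 60, 60, 60, 60, 60, 5, 5, 5, 5],
  "newtons": 45
}}

```text
clock: 15.95
eef_pos: [0.5028, -0.3832, 0.0105]
tcp_rot: [0.0, 0.153, 0.988, -0.0]
force: [-0.2, -0.5, 0.1]
width: 0.0229
```

{"op": "jog_arm", "data": {
  "slide": [
    [0, 0, 0],
    [0, 0, 0],
    [0, 0, 0],
    [0, 0, -5],
    [0, 0, -10],
    [0, 0, -15],
    [0, 0, -15],
    [0, 0, -15],
    [0, 0, 0],
    [0, 0, 0]
  ],
  "dr": [
    [0, 0, 0],
    [0, 0, 0],
    [0, 0, 0],
    [0, 0, 0],
    [0, 0, 0],
    [0, 0, 0],
    [0, 0, 0],
    [0, 0, 0],
    [0, 0, 0],
    [0, 0, 0]
  ],
  "gripper": [5, 5, 5, 5, 5, 5, 5, 5, 5, 5]
}}

```text
clock: 17.2
eef_pos: [0.5024, -0.3828, 0.07]
tcp_rot: [-0.0, 0.153, 0.988, 0.0]
force: [-0.3, 0.0, -1.1]
width: 0.0097
```

```bash
cat > e.py <<'E'
from h import *
s=state();print(s["width"],s["eef_pos"],s["force"],s["wrist_torque"],s["clock"])
for c in("side","top"):
    f=grab_frame(c); find(["strip_rail","strip_front","strip"],c,f,tip_of)
    m=silhouettes("strip",c)
    if m: A=pix2w(f,m[0]["pixels"]); np.save("strip_%s.npy"%c,A); print(c,m[0]["conf"],len(A),np.median(A,0))
    save(f,"h_%s.png"%c)
E
python3 e.py
```

```text
0.009687204474772507 [ 0.5024 -0.3828  0.07  ] [-0.3217  0.0488 -1.0735] [0.0119 0.0174 0.0193] 17.2
side strip_rail [(0.61, array([ 0.5018, -0.3802,  0.0877])), (0.28, array([ 0.5156, -0.0422,  0.0017]))]
side strip_front [(0.63, array([ 0.5257, -0.3031,  0.0622])), (0.63, array([ 0.3732, -0.1942, -0.    ]))]
side strip [(0.71, array([ 0.5114, -0.3456,  0.0604]))]
side 0.58 251 [ 0.501  -0.3481  0.0664]
top strip_rail [(0.91, array([ 0.5053, -0.3813,  0.0885]))]
top strip_front [(0.75, array([ 0.5325, -0.303 ,  0.0628])), (0.68, array([ 0.5111, -0.0171,  0.0405]))]
top strip [(0.82, array([ 0.5148, -0.3457,  0.0562]))]
top 0.84 654 [ 0.4989 -0.328   0.0633]
```

```bash
python3 p.py .5265 -.1291 .075 98 8
```

```text
pos [ 0.5027 -0.3831  0.07  ] dr [0.0, -0.0, -3.21] force [-0.549   0.5561 -1.1636] w 0.00987186757060895 t 17.7
[[6.8, 31.2, -0.6], [5.0, 31.5, -0.6], [3.3, 31.7, -0.6], [1.5, 31.8, -0.6], [-0.3, 31.9, -0.6], [-2.1, 31.8, -0.6], [-3.9, 31.6, -0.6], [-5.6, 31.4, -0.6]]
```

{"op": "jog_arm", "data": {
  "slide": [
    [6.8, 31.2, -0.6],
    [5, 31.5, -0.6],
    [3.3, 31.7, -0.6],
    [1.5, 31.8, -0.6],
    [-0.3, 31.9, -0.6],
    [-2.1, 31.8, -0.6],
    [-3.9, 31.6, -0.6],
    [-5.6, 31.4, -0.6],
    [0, 0, 12],
    [0, 0, 0]
  ],
  "dr": [
    [0, 0, -3.21],
    [0, 0, -3.21],
    [0, 0, -3.21],
    [0, 0, -3.21],
    [0, 0, -3.21],
    [0, 0, -3.21],
    [0, 0, -3.21],
    [0, 0, -3.21],
    [0, 0, 0],
    [0, 0, 0]
  ],
  "gripper": [5, 5, 5, 5, 5, 5, 5, 5, 5, 5]
}}

```text
clock: 18.95
eef_pos: [0.5256, -0.1293, 0.062]
tcp_rot: [-0.001, -0.07, 0.998, 0.0]
force: [0.5, -0.3, -0.4]
width: 0.0096
```

```bash
python3 e.py; python3 p.py .5265 -.1291 .063 98 1; python3 -c "
import cv2,numpy as np
t=cv2.imread('pics/h_top.png')[160:270,240:380];s=cv2.imread('pics/h_side.png')[170:260,240:350]
cv2.imwrite('pics/i.png',np.vstack([cv2.resize(t,(480,300)),cv2.resize(s,(480,300))]))"
```

```text
0.009641535177664263 [ 0.5256 -0.1293  0.062 ] [ 0.4633 -0.3009 -0.4145] [-0.0009  0.0307 -0.0287] 18.95
side strip_rail [(0.58, array([ 0.5231, -0.1244,  0.0813]))]
side strip_front [(0.68, array([ 0.51  , -0.0493,  0.0537])), (0.66, array([0.4759, 0.518 , 0.0008]))]
side strip [(0.57, array([ 0.5206, -0.0897,  0.0531])), (0.44, array([ 0.5122, -0.0474,  0.0535]))]
side 0.71 392 [ 0.5123 -0.0972  0.0578]
top strip_rail [(0.89, array([ 0.5275, -0.1254,  0.0805]))]
top strip_front [(0.62, array([ 0.5196, -0.0473,  0.0566]))]
top strip [(0.89, array([ 0.5229, -0.0911,  0.0489]))]
top 0.85 316 [ 0.5037 -0.0681  0.0571]
pos [ 0.5265 -0.1294  0.0631] dr [-0.0, 0.02, 0.01] force [-0.6838 -0.4611 -1.4593] w 0.00979343800202161 t 19.45
[[-0.1, 0.3, 0.1]]
```

View pics/i.png

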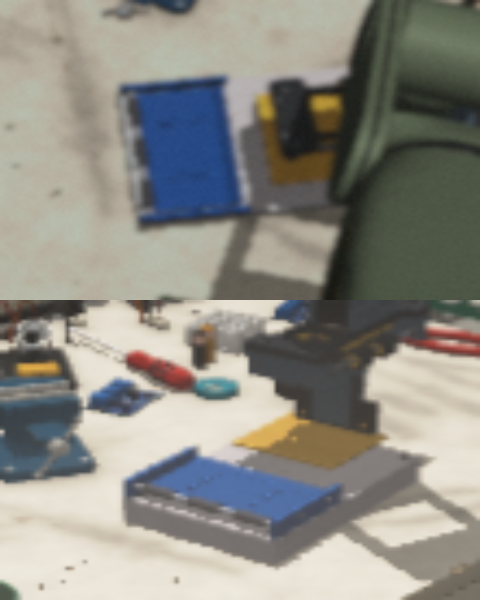

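{"op": "jog_arm", "data": {
  "slide": [
    [0, 0, 8],
    [0, 0, 6],
    [0, 0, 4],
    [0, 0, 1.5],
    [0, 0, 1],
    [0, 0, 1],
    [0, 0, 0.5],
    [0, 0, 0.5],
    [0, 0, 0],
    [0, 0, 0]
  ],
  "dr": [
    [0, 0, 0],
    [0, 0, 0],
    [0, 0, 0],
    [0, 0, 0],
    [0, 0, 0],
    [0, 0, 0],
    [0, 0, 0],
    [0, 0, 0],
    [0, 0, 0],
    [0, 0, 0]
  ],
  "gripper": [5, 5, 5, 5, 5, 5, 5, 5, 5, 5]
}}

```text
clock: 20.7
eef_pos: [0.5265, -0.1292, 0.0406]
tcp_rot: [0.0, -0.07, 0.998, 0.0]
force: [0.4, 0.1, -1.1]
width: 0.0102
```

```bash
python3 p.py .5265 -.1291 .0405 98 1
```

```text
pos [ 0.5265 -0.1292  0.0406] dr [-0.0, 0.01, 0.04] force [ 0.4082  0.1099 -1.0614] w 0.01020883212056292 t 20.7
[[0.0, 0.1, 0.1]]
```

{"op": "jog_arm", "data": {
  "slide": [
    [0, 0, 0.5],
    [0, 0, 0],
    [0, 0, 0.5],
    [0, 0, 0],
    [0, 0, 0],
    [0, 0, 0],
    [0, 0, 0],
    [0, 0, 0],
    [0, 0, 0],
    [0, 0, 0]
  ],
  "dr": [
    [0, 0, 0],
    [0, 0, 0],
    [0, 0, 0],
    [0, 0, 0],
    [0, 0, 0],
    [0, 0, 0],
    [0, 0, 0],
    [0, 0, 0],
    [0, 0, 0],
    [0, 0, 0]
  ],
  "gripper": [5, 5, 5, 5, 5, 5, 5, 5, 5, 5]
}}

```text
clock: 21.95
eef_pos: [0.5266, -0.1292, 0.0403]
tcp_rot: [0.0, -0.07, 0.998, -0.0]
force: [-1.4, 0.5, 6.9]
width: 0.0096
```

```bash
python3 p.py .5265 -.1291 .0405 98 1
```

```text
pos [ 0.5266 -0.1292  0.0403] dr [-0.01, 0.03, 0.04] force [-1.3783  0.5445  6.9151] w 0.009585171822478767 t 21.95
[[0.0, 0.1, -0.2]]
```

{"op": "jog_arm", "data": {
  "slide": [
    [0, 0, -0.4],
    [0, 4, 0],
    [0, 5, 0],
    [0, 5, 0],
    [0, 5, 0],
    [0, 5, 0],
    [0, 5, 0],
    [0, 5, 0],
    [0, 5, 0],
    [0, 0, 0]
  ],
  "dr": [
    [0, 0, 0],
    [0, 0, 0],
    [0, 0, 0],
    [0, 0, 0],
    [0, 0, 0],
    [0, 0, 0],
    [0, 0, 0],
    [0, 0, 0],
    [0, 0, 0],
    [0, 0, 0]
  ],
  "gripper": [5, 5, 5, 5, 5, 5, 5, 5, 5, 5]
}}

```text
clock: 23.2
eef_pos: [0.5215, -0.09, 0.0403]
tcp_rot: [0.001, -0.07, 0.998, 0.0]
force: [0.5, 0.2, 5.9]
width: 0.0095
```

```bash
python3 p.py .5265 -.1291 .0405 98 1; python3 - <<'E'
from h import *
f=grab_frame("side"); find(["flap_edge"],"side",f,tip_of)
im=f["image"][170:260,240:350];cv2.imwrite("pics/j.png",cv2.resize(im,(660,540),interpolation=cv2.INTER_CUBIC)[:,:,::-1])
E
```

```text
pos [ 0.5215 -0.09    0.0403] dr [-0.0, 0.08, 0.06] force [0.4842 0.2315 5.9299] w 0.009527553060417557 t 23.2
[[0.6, -39.5, -0.2]]
side flap_edge [(0.75, array([ 0.5145, -0.0215,  0.0399]))]
```

View pics/j.png

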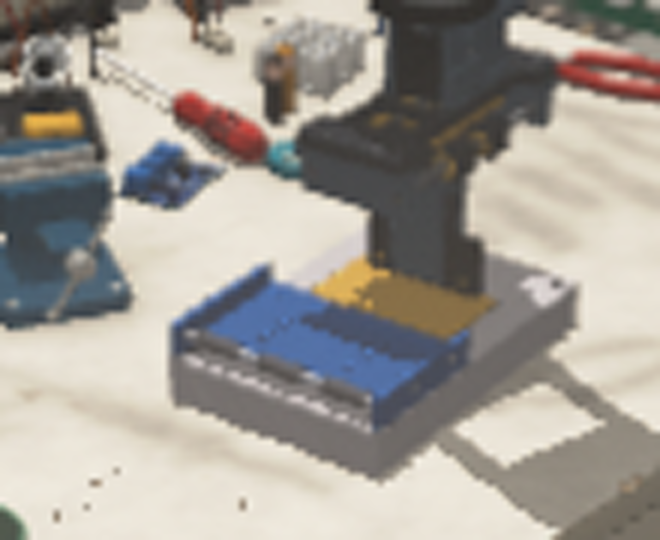

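{"op": "jog_arm", "data": {
  "slide": [
    [0, 2, 0],
    [0, 2, 0],
    [0, 2, 0],
    [0, 2, 0],
    [0, 2, 0],
    [0, 2, 0],
    [0, 2, 0],
    [0, 2, 0],
    [0, 1, 0],
    [0, 0, 0]
  ],
  "dr": [
    [0, 0, 0],
    [0, 0, 0],
    [0, 0, 0],
    [0, 0, 0],
    [0, 0, 0],
    [0, 0, 0],
    [0, 0, 0],
    [0, 0, 0],
    [0, 0, 0],
    [0, 0, 0]
  ],
  "gripper": [5, 5, 5, 5, 5, 5, 5, 5, 5, 5]
}}

```text
clock: 24.55
eef_pos: [0.5192, -0.0736, 0.0403]
tcp_rot: [0.001, -0.07, 0.998, -0.0]
force: [0.7, -1.9, 5.5]
width: 0.0095
```

{"op": "jog_arm", "data": {
  "slide": [
    [0, 1, 0],
    [0, 0, 0],
    [0, 1, 0],
    [0, 0, 0],
    [0, 0.5, 0],
    [0, 0, 0],
    [0, 0, 0],
    [0, 0, 0],
    [0, 0, 0],
    [0, 0, 0]
  ],
  "dr": [
    [0, 0, 0],
    [0, 0, 0],
    [0, 0, 0],
    [0, 0, 0],
    [0, 0, 0],
    [0, 0, 0],
    [0, 0, 0],
    [0, 0, 0],
    [0, 0, 0],
    [0, 0, 0]
  ],
  "gripper": [5, 5, 5, 5, 5, 5, 5, 5, 5, 5]
}}

```text
clock: 25.8
eef_pos: [0.5189, -0.0713, 0.0403]
tcp_rot: [0.001, -0.07, 0.998, -0.0]
force: [1.1, -4.0, 5.0]
width: 0.0098
```

{"op": "jog_arm", "data": {
  "slide": [
    [0, 0.7, 0],
    [0, 0, 0],
    [0, 0.7, 0],
    [0, 0, 0],
    [0, 0.6, 0],
    [0, 0, 0],
    [0, 0, 0],
    [0, 0, 0],
    [0, 0, 0],
    [0, 0, 0]
  ],
  "dr": [
    [0, 0, 0],
    [0, 0, 0],
    [0, 0, 0],
    [0, 0, 0],
    [0, 0, 0],
    [0, 0, 0],
    [0, 0, 0],
    [0, 0, 0],
    [0, 0, 0],
    [0, 0, 0]
  ],
  "gripper": [5, 5, 5, 5, 5, 5, 5, 5, 5, 5]
}}

```text
clock: 27.05
eef_pos: [0.5188, -0.0703, 0.0404]
tcp_rot: [0.001, -0.07, 0.998, -0.001]
force: [0.5, -6.3, 6.5]
width: 0.0099
```

{"op": "jog_arm", "data": {
  "slide": [
    [0, 0.8, 0],
    [0, 0, 0],
    [0, 0.7, 0],
    [0, 0, 0],
    [0, 0, 0.3],
    [0, 0, 0],
    [0, 0, 0.3],
    [0, 0, 0],
    [0, 0, 0],
    [0, 0, 0]
  ],
  "dr": [
    [0, 0, 0],
    [0, 0, 0],
    [0, 0, 0],
    [0, 0, 0],
    [0, 0, 0],
    [0, 0, 0],
    [0, 0, 0],
    [0, 0, 0],
    [0, 0, 0],
    [0, 0, 0]
  ],
  "gripper": [5, 5, 5, 5, 5, 5, 5, 5, 5, 5]
}}

```text
clock: 28.3
eef_pos: [0.5188, -0.0703, 0.0405]
tcp_rot: [0.001, -0.071, 0.997, -0.002]
force: [-1.3, -11.7, 9.1]
width: 0.0099
```

```bash
python3 - <<'E'
from h import *
s=state();print(s["width"],s["eef_pos"],s["force"],s["wrist_torque"],s["clock"])
out=[]
for c in("side","top"):
    f=grab_frame(c); find(["strip_rail","strip_front","flap_edge","driver_handle","cup","cup_mouth","tape_black","flux_tin","hard_drive"],c,f,tip_of)
    out.append(f["image"])
    A=pix2w(f,np.ones((420,560),bool)); ex=np.array([-.139,.99]);b=(A[:,:2]-[.514,-.04])@np.c_[ex,[-.99,-.139]]
    k=(b[:,0]>.02)&(b[:,0]<.035)&(abs(b[:,1])<.05)&(A[:,2]<.06); print("flap z",np.median(A[k,2]) if k.any() else None)
    k=(b[:,0]>.0)&(b[:,0]<.015)&(abs(b[:,1])<.045)&(A[:,2]<.06); print("leaf z",np.median(A[k,2]) if k.any() else None)
a=cv2.resize(out[0][170:320,200:360],(400,400));b=cv2.resize(out[1][160:270,240:350],(400,400))
cv2.imwrite("pics/k.png",np.hstack([a,b])[:,:,::-1])
E
```

```text
0.009869724268147638 [ 0.5188 -0.0703  0.0405] [ -1.313  -11.7346   9.106 ] [-1.6296  0.5106 -0.1187] 28.3
side strip_rail [(0.78, array([ 0.5162, -0.0672,  0.0593])), (0.45, array([0.4906, 0.2971, 0.1472]))]
side strip_front [(0.66, array([0.5067, 0.013 , 0.0305]))]
side flap_edge [(0.72, array([ 0.5132, -0.0212,  0.0393])), (0.23, array([ 0.5158, -0.0395, -0.0004]))]
side driver_handle [(0.72, array([0.4864, 0.2976, 0.1454]))]
side cup [(0.89, array([ 0.4397,  0.336 , -0.001 ]))]
side cup_mouth [(0.86, array([0.4433, 0.3439, 0.09  ])), (0.39, array([ 0.5106, -0.0288,  0.029 ]))]
side tape_black []
side flux_tin [(0.55, array([ 0.3702, -0.1935, -0.0003])), (0.32, array([0.5029, 0.0135, 0.0326]))]
side hard_drive [(0.86, array([0.4778, 0.5171, 0.0001]))]
flap z -0.4719718134165081
leaf z -0.7568916366704637
top strip_rail [(0.62, array([ 0.5199, -0.0672,  0.0592]))]
top strip_front [(0.69, array([ 0.5193, -0.0324,  0.0011])), (0.48, array([0.5087, 0.0115, 0.0307]))]
top flap_edge [(0.62, array([ 0.5118, -0.0156,  0.0408]))]
top driver_handle [(0.59, array([0.4897, 0.2988, 0.1448]))]
top cup [(0.95, array([ 0.4479,  0.3453, -0.0009]))]
top cup_mouth [(0.93, array([0.4462, 0.3434, 0.0918]))]
top tape_black []
top flux_tin []
top hard_drive [(0.88, array([0.4768, 0.5244, 0.0011]))]
flap z 0.042405362586476036
leaf z 0.034145252422809226
```

View pics/k.png

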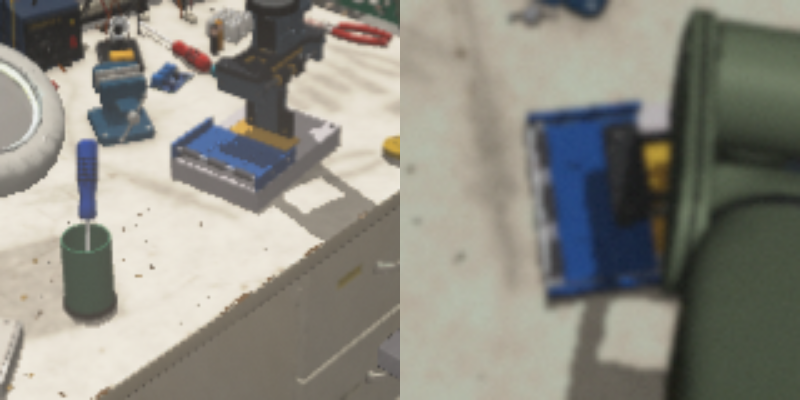

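{"op": "jog_arm", "data": {
  "slide": [
    [0, -0.8, 0],
    [0, -0.6, 0],
    [0, 0, 0],
    [0, 0, 0.3],
    [0, 0, 0],
    [0, 0, 0],
    [0, 0, 0],
    [0, 0, 0],
    [0, 0, 0],
    [0, 0, 0]
  ],
  "dr": [
    [0, 0, 0],
    [0, 0, 0],
    [0, 0, 0],
    [0, 0, 0],
    [0, 0, 0],
    [0, 0, 0],
    [0, 0, 0],
    [0, 0, 0],
    [0, 0, 0],
    [0, 0, 0]
  ],
  "gripper": [5, 5, 5, 5, 5, 5, 5, 5, 5, 5]
}}

```text
clock: 30.55
eef_pos: [0.5188, -0.0703, 0.0403]
tcp_rot: [0.001, -0.07, 0.998, -0.001]
force: [-0.9, -6.9, 12.1]
width: 0.01
```

```bash
python3 - <<'E'
from h import *
s=state();print(s["width"],s["eef_pos"],s["tcp_rot"],s["force"],s["wrist_torque"],s["clock"],abs(s["joint_vel"]).max())
if s["force"][2]>6.5: print(finish_job())
E
```

```text
0.010048268029240918 [ 0.5188 -0.0703  0.0403] [ 0.001  -0.0703  0.9975 -0.0012] [-0.8836 -6.8769 12.0552] [-0.7584  0.5377 -0.0935] 30.55 0.0014913264868189424
the job is handed in; nothing more can be done
None
```

The job is handed in at about 30.6 s of the 48 s allowed. The screwdriver stands handle up in the green cup, and the strip is under the flap against the stop. The verdict isn't reported, so what follows is my own last measurements.

- **Screwdriver:** It was let go and leans about 0.6 rad against the rim, within the 0.8 limit. I worked that out from the handle position, because the tip is hidden inside the cup. The cup is upright.
- **Strip position:** I laid it on the bed and slid it square under the flap until more push gave no movement. From the calibrated pose, the front edge is at about x = 54 mm on the bed, centred to within a few mm. Tool tilt is about 0.002 rad.
- **Hold at hand-in:** The fingers are on the rail at 10 mm opening, with the grip set to 45 N. The push down is about 12 N, with about 7 N forward against the stop, and the arm is still.
- **Flap:** It looked flat in the last pictures. The networks put its edge at z = 39–41 mm, against 41 mm when it lies down.

Two checks were incomplete or disagreed:

- **Side-camera heights:** The side camera's depth check on the flap and leaf gave nonsense values because my height filter let background points in. The top camera gave sensible ones: flap 42 mm, leaf top 34 mm.
- **Bystanders:** The disk drive, and the flux tin in the side view, were found where they started. The tape roll was not detected in the final pictures (and the tin not in the top one), but the arm never came near it.

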